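# Move the row of spice jars to the white rack in the same order

### The job

Move the four spice jars from the old wooden rack into the white spice rack, one in each compartment, standing upright on its deck in the same left-to-right order that they have in the wooden rack at the start. The jars are glass, so set each one down rather than dropping or tipping it, and leave the salt shaker, the pot, the plate and the tongs where they are.

Things in the scene. Friction and masses are not known exactly. Their poses are not given: they have to be found in the camera images.
- wood_rack: Old brown wooden rack, fixed, 84 x 270 x 52 mm (rails 44 high): row of 4 compartments centred at x = 0, y = +96, +32, -32, -96 mm, each 60 wide, 67 deep, floor 16 mm above the board, dividers' tops at 32 mm; one jar in each at the start. Origin: centre of underside; x away from the robot, y along the row to the robot's left. The two racks stand side by side, in either order.
- white_rack: White spice rack, fixed, 78 x 268 x 76 mm, a shut drawer with steel knob (16 mm out) below its deck. The deck, 60 mm above the board, has a row of 4 compartments centred at x = 0, y = +96, +32, -32, -96 mm, each 60 wide, 66 deep, empty at the start; dividers' tops at 72 mm, rails and end walls up to 76 mm. Origin: centre of underside; x away from the robot, y along the row to the robot's left.
- jar_red: Spice jar with a red cap: upright round amber glass jar, blank white label, 95 mm high, glass 44 mm across, closed cap 47 mm across and 22 mm high at the top (73 to 95 mm above the foot), about 0.11 to 0.23 kg. Origin: centre of its foot. Only 17 mm is free between the caps of neighbours in a row; in front and behind it is free above the rails.
- jar_yellow: Spice jar with a yellow cap: upright round amber glass jar, blank white label, 95 mm high, glass 44 mm across, closed cap 47 mm across and 22 mm high at the top (73 to 95 mm above the foot), about 0.11 to 0.23 kg. Origin: centre of its foot. Only 17 mm is free between the caps of neighbours in a row; in front and behind it is free above the rails.
- jar_green: Spice jar with a green cap: upright round amber glass jar, blank white label, 95 mm high, glass 44 mm across, closed cap 47 mm across and 22 mm high at the top (73 to 95 mm above the foot), about 0.11 to 0.23 kg. Origin: centre of its foot. Only 17 mm is free between the caps of neighbours in a row; in front and behind it is free above the rails.
- jar_blue: Spice jar with a blue cap: upright round amber glass jar, blank white label, 95 mm high, glass 44 mm across, closed cap 47 mm across and 22 mm high at the top (73 to 95 mm above the foot), about 0.11 to 0.23 kg. Origin: centre of its foot. Only 17 mm is free between the caps of neighbours in a row; in front and behind it is free above the rails.
- salt_shaker: Glass salt shaker with a steel twist cap, 48 mm across, 78 mm high, standing on the board near one end of the row of racks; origin at the centre of its foot. Not to be moved.
- pot: Small round white ceramic pot with a blue lid on it (one piece), 88 mm across, 96 mm high with the knob, standing on the board near the other end; origin at the centre of its foot. Not to be moved.
- plate: Empty red melamine plate, 160 mm across, 18 mm high, on the board behind the racks; origin at the centre of its foot. Not to be moved.
- tongs: Steel kitchen tongs, 240 mm long along their own x, about 45 mm wide, 20 mm high, lying across on the board behind the racks, beside the plate; origin near mid-length on the underside. Not to be moved.

How it is judged:
By the outcome, as a careful person would: the job done as asked, in the order asked, and still so for the second after the job is handed in, with the robot touching nothing.
It also fails if it takes over 102 s, if anything falls off the work surface, if the arm or the gripper's body presses on something with over 40 N, if the wrist force passes 120 N, or if a joint passes its speed limit or range.

### The arm

A 6-joint arm with a two-finger parallel gripper is mounted at the origin on the work surface. World frame = base frame: x ahead of the robot, y to its left, z up, the work surface at z = 0. Lengths are in mm, angles in rad, forces in N, time in s.
With the tool pointing down it reaches from about 275 to 775 mm from the base axis. Payload 14.6 kg.
Tool frame: the origin (TCP) lies at the centre of the arm's flange, where the gripper is bolted on; the fingertips stand 173 mm ahead of it and the grasp point (between the pads) lies 155 mm ahead of it; z points along the fingers, y is the line along which they close (so a half turn about z gives the same grasp; the last joint's range is limited). The gripper opens to 85 mm and grips with 20 to 120 N. Pads are 22 mm wide; open, the fingers measure 114 mm over their backs; the gripper's body (76 mm by 85 mm) begins 54 mm behind the grasp point. The pads swing forward as they close: fully open they stand 13 mm farther back than shut.
Start: joints at [1.074, 0.263, -0.048, 1.259, 0, 1.415], TCP at [175.976, 494.632, 404.678] pointing down, gripper open.
Joint ranges: [-2.65, 2.65], [-0.89, 1.7], [-1.18, 1.37], [-2.13, 2.11], [-1.35, 1.29], [-3.14, 3.14]. Speed limits (rad/s): [1.89, 1.89, 2.57, 2.79, 3.14, 3.14].

### API

Orientations are given as a unit quaternion [x, y, z, w].
In Python, from cell import telemetry, read_camera, finish_job, silhouettes, spot_point gives the robot as it stands.
- The arm moves only by the tool carry_out, never from a script. Its argument "deltas" is a list of rows, each a list of 7 numbers: the shift along the tool's x, y, z in m, then the turn, a rotation vector about the tool's x, y, z in rad, then the finger opening in m, from 0 to 0.0854. In form: [[dx, dy, dz, ax, ay, az, gripper], ...]. A call has 1 to 8 rows; each row shifts and turns the commanded pose from where the row before left it, along the tool's axes as they then stand; what a row does not reach is not made up. A row lasts 1/8 s, in which the tool goes at most 62.5 mm and 10.7 degrees, less where a joint would pass 70% of its speed; a pose out of reach is approached as far as the arm can. A call with a gripper value outside its range is refused whole. The fingers move at their own pace and stop on an object; "newtons" is the grip in N (left out, the last holds). Time passes only in rows, so rows that do not move let the fingers close. It gives the time, the measured TCP pose, the force, the opening and the grip force at its end, in the units of the state.
- telemetry.get_obs(): the state, without advancing time (a new reading comes with each control period).
- read_camera(name): name is "scene" or "top"; returns a dict with "frame" (420x560x3 uint8, red, green, blue), "z_map" (420x560 float32, mm along the optical axis (not along the pixel's ray), 0 where there is no reading), "mtx" (3x3 intrinsics, pixels), "rvec" (rotation vector, rad) and "tvec" (3), from world to camera coordinates, as OpenCV has them. Camera axes: x right, y down, z forward; pixel columns grow to the right and rows downward; lengths in mm; the calibration is good to about 2 mm. A picture is of the moment at which its call begins.
- finish_job(): hands the job in; it is judged then, once.
Trained networks look in a picture, given as the dict that the camera call returned (one of the last four; its "shot" number tells which), for a name from the list of things; names that differ only in an ending like _2 or _b are one class to them, and where a whole thing is asked for, a point or a joint stands for the part that bears it (a point fixed in the world has none). Each returns a list of dicts, best first, with "score" (0 to 1); they miss things now and then, are a little off and sometimes report something else, mostly with a low value. They report only what shows in the picture. A call takes as long as a camera call.
- silhouettes(picture, name): "mask" (420x560 bool, what is visible of it).
- spot_point(picture, name): "position" ([x, y, z] in mm, in the coordinates of the camera as it stood for that picture, good to about 4 mm: a listed point, or the origin of a listed thing).
The state is a dict: "time_s": time; "joint_positions": joint angles; "qd": joint speeds; "tau": joint torques, N m; "tcp_pos": TCP position; "tool_rot": TCP orientation; "force": force on the tool from outside, world axes, zero at the start; "torque": the same for the moment, N m; "grip_width": finger opening in mm; "grip_force": force on a finger pad.
Only numpy, scipy, OpenCV 4.12 (cv2) and the standard library are available. Lean on these libraries where they do the work, as an engineer would, in place of code of your own. Each camera call takes 0.05 s, during which the arm holds its last target. There are 200 camera calls.

## Working session

There is one attempt and no reset: what is moved stays moved. The work goes in short steps, Python scripts to look and compute and a tool call to move; the robot and the scene stay as the last step left them, time stands still between calls to the robot, and variables do not carry over. Pictures are saved under pics/ and viewed, at most 14 in all, crops included, and the job is handed in when it is done.

Besides the shell and the picture viewer there is one more tool, called after ">>>" by a JSON object that holds its "op" and its "data". carry_out: Moves the arm, as the interface text tells. Its arguments: {"type":"object","properties":{"deltas":{"type":"array"},"newtons":{"type":"number"}},"required":["deltas"]}

```bash
ls; mkdir -p pics
cat > h.py <<'E'
import numpy as np, cv2
from cell import telemetry, read_camera, finish_job, silhouettes, spot_point
def Rt(p): return cv2.Rodrigues(np.array(p["rvec"],float))[0], np.array(p["tvec"],float).ravel()
def toworld(p,c): R,t=Rt(p); return R.T@(np.array(c)-t)
def cloud(p):
    z=p["z_map"]; v,u=np.mgrid[:z.shape[0],:z.shape[1]]; K=np.array(p["mtx"])
    c=np.stack([(u-K[0,2])*z/K[0,0],(v-K[1,2])*z/K[1,1],z],-1); R,t=Rt(p)
    w=(c-t)@R; w[z==0]=np.nan; return w
def save(p,n): cv2.imwrite(f"pics/{n}.png",p["frame"][:,:,::-1])
E
python3 - <<'E'
from h import *
print(telemetry.get_obs())
for cam in("top","scene"):
    p=read_camera(cam); save(p,cam+"0"); w=cloud(p)
    for n in "wood_rack white_rack jar_red jar_yellow jar_green jar_blue salt_shaker pot plate tongs".split():
        for d in spot_point(p,n)[:2]: print(cam,n,round(d["score"],2),toworld(p,d["position"]).round(0))
        for d in silhouettes(p,n)[:1]:
            m=d["mask"]; q=w[m]; q=q[~np.isnan(q[:,0])]
            if len(q): print("   mask",round(d["score"],2),m.sum(),np.percentile(q,[2,50,98],axis=0).round(0).tolist())
E
```

```text
pics
{'time_s': 0.0, 'joint_positions': array([ 1.07374513e+00,  2.63535967e-01, -4.89551615e-02,  1.25938174e+00,
       -2.90151591e-05,  1.41544648e+00]), 'qd': array([ 0.00091713, -0.00034426,  0.00035646, -0.00012782, -0.00085308,
       -0.00077736]), 'tau': array([-1.97518959e-03, -6.37616801e+01,  3.84579349e+01,  1.33649062e-02,
       -3.30217681e-04, -5.19669948e-05]), 'tcp_pos': array([175.91111496, 494.55467072, 404.21154137]), 'tool_rot': array([ 1.70020667e-01,  9.85440350e-01, -5.14534263e-04, -1.58744088e-04]), 'force': array([ 0.31473228, -1.50309685, -0.87527951]), 'torque': array([0.04111652, 0.04466311, 0.00177069]), 'grip_force': 0.0, 'grip_width': 85.53466642883507}
top wood_rack 0.75 [ 504. -163.   -1.]
   mask 0.88 1194 [[462.0, -297.0, 11.0], [485.0, -167.0, 21.0], [543.0, -35.0, 54.0]]
top white_rack 0.77 [511. 144.  -1.]
   mask 0.76 2424 [[465.0, 17.0, 21.0], [508.0, 146.0, 61.0], [550.0, 275.0, 78.0]]
top jar_red 0.5 [ 505. -268.   12.]
   mask 0.62 284 [[484.0, -287.0, 16.0], [504.0, -259.0, 110.0], [528.0, -242.0, 116.0]]
top jar_yellow 0.53 [ 506. -13
[... 1506 characters left out ...]
  13.]
   mask 0.88 473 [[386.0, -224.0, -1.0], [519.0, -199.0, 83.0], [529.0, -176.0, 114.0]]
scene jar_blue 0.97 [496. -73.  14.]
   mask 0.76 402 [[481.0, -93.0, 23.0], [517.0, -73.0, 89.0], [525.0, -51.0, 114.0]]
scene salt_shaker 0.79 [603. 452.   1.]
   mask 0.65 346 [[584.0, 426.0, 0.0], [612.0, 441.0, 47.0], [624.0, 481.0, 80.0]]
scene pot 0.92 [ 583. -420.    1.]
   mask 0.86 869 [[553.0, -455.0, 1.0], [601.0, -414.0, 65.0], [624.0, -377.0, 92.0]]
scene plate 0.95 [756. 176.   2.]
   mask 0.69 1962 [[684.0, 108.0, 1.0], [753.0, 182.0, 10.0], [826.0, 250.0, 20.0]]
scene tongs 0.79 [ 744. -169.    1.]
   mask 0.86 635 [[730.0, -289.0, 0.0], [747.0, -179.0, 12.0], [772.0, -58.0, 22.0]]
```

Run:
```python
from h import *
for cam in("top","scene"):
    p=read_camera(cam); w=cloud(p)
    if cam=="scene": cv2.imwrite("pics/both.png",np.hstack([p["frame"],f0])[:,:,::-1][:, :]) if 0 else None
    f0=p["frame"]
    x,y,z=w[...,0],w[...,1],w[...,2]
    for n,c in dict(blue=(497,-73),yellow=(506,-135),green=(500,-198),red=(505,-267)).items():
        m=(np.hypot(x-c[0],y-c[1])<32)&(z>105)&(z<118)
        q=w[m][:,:2].astype(np.float32)
        print(cam,n,m.sum(),"z",np.median(w[m][:,2]).round(1),"enc",cv2.minEnclosingCircle(q),"mean",q.mean(0),"bb",((q.min(0)+q.max(0))/2))
    for n,yc,zr in(("white",146,(68,82)),("wood",-165,(38,58))):
        m=(abs(y-yc)<155)&(abs(x-508)<60)&(z>zr[0])&(z<zr[1])
        for d in silhouettes(p,n+"_rack")[:1]: m&=cv2.dilate(d["mask"].astype(np.uint8),np.ones((3,3)))>0
        q=w[m][:,:2].astype(np.float32); print(n,m.sum(),cv2.minAreaRect(q))
        for s in(1,-1):
            e=q[(s*(q[:,1]-yc)>125)]; print("  end",s,len(e),e.mean(0) if len(e) else "")
        for s in(1,-1):
            e=q[(s*(q[:,0]-508)>25)&(abs(q[:,1]-yc)<125)]
            if len(e)>5:
                l=cv2.fitLine(e,cv2.DIST_HUBER,0,.01,.01).ravel(); print("  rail",s,len(e),"slope dx/dy",l[0]/l[1],"x at yc",l[2]+(yc-l[3])*l[0]/l[1])
```

```text
top blue 187 z 110.6 enc ((499.6117858886719, -71.74308013916016), 23.303424835205078) mean [499.4954   -71.856285] bb [500.37305 -71.2474 ]
top yellow 193 z 110.9 enc ((505.5439147949219, -134.0230712890625), 23.385507583618164) mean [ 504.93765 -133.54395] bb [ 505.08514 -133.53534]
top green 194 z 110.7 enc ((503.10809326171875, -198.47213745117188), 23.440914154052734) mean [ 502.68362 -198.53493] bb [ 504.0594  -198.75644]
top red 199 z 110.6 enc ((505.81573486328125, -265.44500732421875), 23.791240692138672) mean [ 506.12305 -264.50702] bb [ 505.8676  -264.98547]
white 567 ((509.9340515136719, 146.46409606933594), (78.65280151367188, 268.4040222167969), 4.000387668609619)
  end 1 63 [502.29922 276.03867]
  end -1 56 [515.0377    15.848578]
  rail 1 194 slope dx/dy -0.07100423 x at yc 545.27124
  rail -1 180 slope dx/dy -0.06743056 x at yc 473.5338
wood 542 ((503.40667724609375, -167.09246826171875), (83.21528625488281, 270.74169921875), 0.49711093306541443)
  end 1 73 [503.36826 -35.71807]
  end -1 59 [ 496.7779  -295.99292]
  rail 1 178 slope dx/dy -0.00956727 x at yc 540.4430
[... 524 characters left out ...]
.166748046875, -266.5628356933594), 25.366592407226562) mean [ 510.2954  -264.62515] bb [ 507.82202 -264.7709 ]
white 615 ((512.2263793945312, 146.57296752929688), (85.82728576660156, 269.7386474609375), 3.6172640323638916)
  end 1 60 [506.29227 275.89545]
  end -1 52 [519.657      15.4644375]
  rail 1 250 slope dx/dy -0.07313585 x at yc 548.7436
  rail -1 171 slope dx/dy -0.057203416 x at yc 476.38092
wood 451 ((506.38275146484375, -166.42674255371094), (269.6293640136719, 87.57357025146484), 89.84703826904297)
  end 1 69 [509.28278  -36.143593]
  end -1 75 [ 511.63797 -296.74014]
  rail 1 208 slope dx/dy -0.0068628234 x at yc 544.0467
  rail -1 46 slope dx/dy -0.010272701 x at yc 468.61426
```

View pics/top0.png

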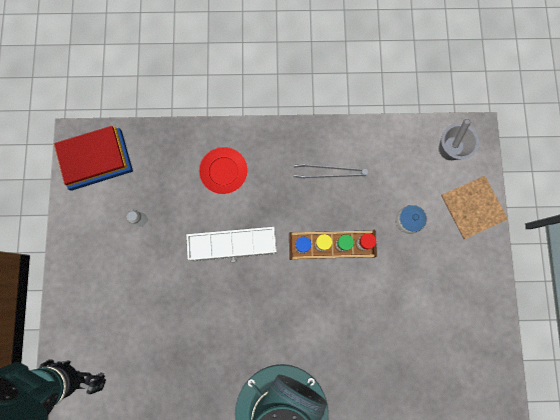

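View pics/scene0.png

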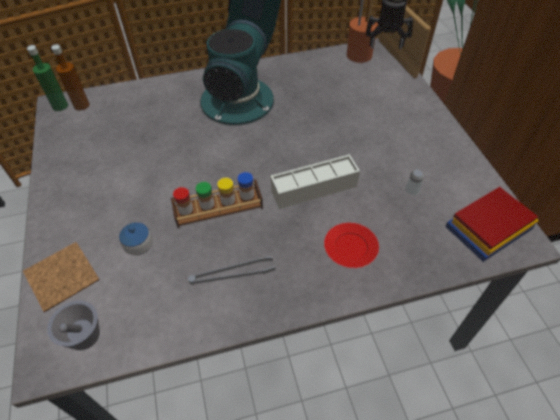

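Top view (560x420): white rack (187–275, 228–260), wood rack (290–376, 230–259), caps left to right blue (303,243), yellow (324,242), green (346,242), red (368,241). The scene view is taken from behind and confirms that order.

>>> {"op": "carry_out", "data": {"deltas": [[0, 0, 0, 0, 0, 0.1536, 0.0854], [0, 0, 0, 0, 0, 0.1536, 0.0854], [0, 0, 0, 0, 0, 0.1536, 0.0854], [0, 0, 0, 0, 0, 0.1536, 0.0854], [0, 0, 0, 0, 0, 0.1536, 0.0854], [0, 0, 0, 0, 0, 0.1536, 0.0854], [0, 0, 0, 0, 0, 0.1536, 0.0854], [0, 0, 0, 0, 0, 0.1539, 0.0854]], "newtons": 40}}

```text
time_s: 3.4
tcp_pos: [176.0, 494.6, 404.7]
tool_rot: [0.709, 0.705, -0.0, -0.0]
force: [0.4, -0.4, -0.0]
grip_width: 85.6
grip_force: 0.0
```

>>> {"op": "carry_out", "data": {"deltas": [[-0.03, 0.02, 0, 0, 0, 0, 0.0854], [-0.04, 0.02, 0, 0, 0, 0, 0.0854], [-0.04, 0.02, 0, 0, 0, 0, 0.0854], [-0.04, 0.02, 0, 0, 0, 0, 0.0854], [-0.04, 0.02, 0, 0, 0, 0, 0.0854], [-0.04, 0.02, 0, 0, 0, 0, 0.0854], [-0.04, 0.02, 0, 0, 0, 0, 0.0854], [-0.03, 0.02, 0, 0, 0, 0, 0.0854]]}}

```text
time_s: 4.4
tcp_pos: [336.3, 193.1, 404.9]
tool_rot: [0.707, 0.707, 0.0, 0.0]
force: [1.1, 0.9, -0.3]
grip_width: 85.6
grip_force: 0.0
```

>>> {"op": "carry_out", "data": {"deltas": [[-0.03, 0.02, 0, 0, 0, 0, 0.0854], [-0.04, 0.024, 0.01, 0, 0, 0, 0.0854], [-0.04, 0.024, 0.02, 0, 0, 0, 0.0854], [-0.04, 0.024, 0.02, 0, 0, 0, 0.0854], [-0.04, 0.024, 0.02, 0, 0, 0, 0.0854], [-0.04, 0.024, 0.02, 0, 0, 0, 0.0854], [-0.0364, 0.0245, 0.014, 0, 0, 0, 0.0854], [0, 0, 0, 0, 0, 0, 0.0854]]}}

```text
time_s: 5.4
tcp_pos: [501.5, -73.9, 299.5]
tool_rot: [0.708, 0.706, -0.0, -0.0]
force: [-0.1, 0.4, -0.9]
grip_width: 85.6
grip_force: 0.0
```

Run:
```python
from h import *
o=telemetry.get_obs(); print(o["tcp_pos"],o["tool_rot"],o["joint_positions"])
p=read_camera("scene"); w=cloud(p)
save({"frame":cv2.resize(p["frame"][150:270,140:400],None,fx=3,fy=3)},"s1")
```

```text
[501.46207414 -73.89872481 299.45337904] [ 7.08080094e-01  7.06131906e-01 -3.51114617e-04 -4.33677737e-04] [-3.07153107e-01  2.90168200e-01 -3.06938954e-01  9.74782703e-01
 -2.22759714e-04  1.26639850e+00]
```

View pics/s1.png

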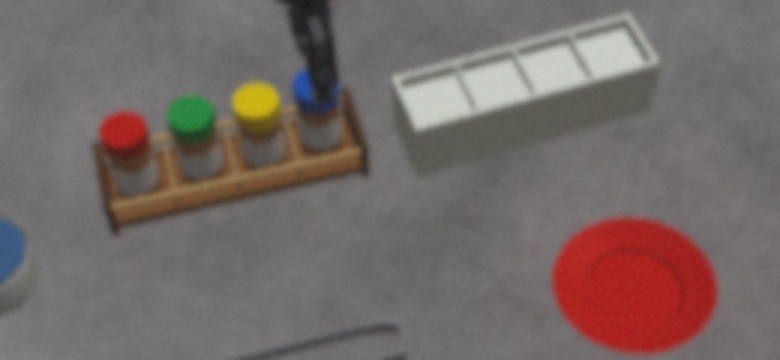

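The open gripper stands over the blue cap (finger at crop pixel ~(320,70), cap at (315,90)). Now the descent and grasp.

>>> {"op": "carry_out", "data": {"deltas": [[0.002, -0.001, 0.005, 0, 0, 0, 0.0854], [0, 0, 0.012, 0, 0, 0, 0.0854], [0, 0, 0.012, 0, 0, 0, 0.0854], [0, 0, 0.012, 0, 0, 0, 0.0854], [0, 0, 0.007, 0, 0, 0, 0.0854], [0, 0, 0, 0, 0, 0, 0.055], [0, 0, 0, 0, 0, 0, 0.045], [0, 0, 0, 0, 0, 0, 0.035]], "newtons": 40}}

```text
time_s: 6.45
tcp_pos: [499.5, -69.9, 253.2]
tool_rot: [0.707, 0.707, 0.0, 0.0]
force: [-1.8, -0.1, 3.0]
grip_width: 46.0
grip_force: 40.4
```

>>> {"op": "carry_out", "data": {"deltas": [[0, 0, 0, 0, 0, 0, 0.03], [0, 0, 0, 0, 0, 0, 0.03], [0, 0, 0, 0, 0, 0, 0.03], [0, 0, 0, 0, 0, 0, 0.03]]}}

```text
time_s: 6.95
tcp_pos: [499.5, -69.8, 253.1]
tool_rot: [0.707, 0.707, 0.0, 0.0]
force: [-2.5, -0.1, 5.8]
grip_width: 46.0
grip_force: 40.5
```

>>> {"op": "carry_out", "data": {"deltas": [[0, 0, -0.01, 0, 0, 0, 0.03], [0, 0, -0.02, 0, 0, 0, 0.03], [0, 0, -0.025, 0, 0, 0, 0.03], [0, 0, -0.025, 0, 0, 0, 0.03], [0, 0, -0.015, 0, 0, 0, 0.03], [0, 0, 0, 0, 0, 0, 0.03]]}}

```text
time_s: 7.7
tcp_pos: [499.6, -69.8, 348.9]
tool_rot: [0.707, 0.707, 0.001, 0.001]
force: [0.8, -0.3, -1.7]
grip_width: 45.8
grip_force: 41.2
```

>>> {"op": "carry_out", "data": {"deltas": [[0.02, 0.0043, 0, 0, 0, 0, 0.03], [0.035, 0, 0, 0, 0, 0, 0.03], [0.05, 0, 0, 0, 0, 0, 0.03], [0.05, 0, 0, 0, 0, 0, 0.03], [0.05, 0, 0, 0, 0, 0, 0.03], [0.05, 0, 0, 0, 0, 0, 0.03], [0.04, 0, 0, 0, 0, 0, 0.03], [0.0191, 0, 0, 0, 0, 0, 0.03]]}}

```text
time_s: 8.7
tcp_pos: [503.4, 246.0, 346.9]
tool_rot: [0.707, 0.708, -0.0, -0.0]
force: [-0.2, -0.9, -1.5]
grip_width: 46.0
grip_force: 41.2
```

>>> {"op": "carry_out", "data": {"deltas": [[0, 0, 0, 0, 0, 0, 0.03], [0, 0, 0, 0, 0, 0, 0.03]]}}

```text
time_s: 8.95
tcp_pos: [503.8, 243.4, 347.5]
tool_rot: [0.707, 0.707, -0.0, 0.0]
force: [-1.1, -0.5, -1.3]
grip_width: 46.2
grip_force: 41.2
```

Run:
```python
from h import *
o=telemetry.get_obs(); print(o["tcp_pos"],o["tool_rot"],o["force"])
p=read_camera("scene")
save({"frame":cv2.resize(p["frame"][130:250,140:400],None,fx=3,fy=3)},"s2")
```

```text
[503.82765053 243.37083003 347.47123311] [ 7.07414915e-01  7.06798447e-01 -3.05198707e-04  6.14675696e-06] [-1.07882791 -0.47627008 -1.29287377]
```

View pics/s2.png

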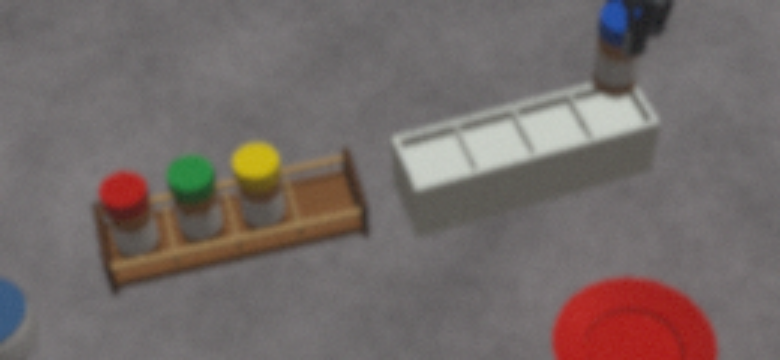

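Blue is held upright (crop (617,50)) above the leftmost white compartment. Setting it down.

>>> {"op": "carry_out", "data": {"deltas": [[0, 0, 0.01, 0, 0, 0, 0.03], [0, 0, 0.015, 0, 0, 0, 0.03], [0, 0, 0.012, 0, 0, 0, 0.03], [0, 0, 0.006, 0, 0, 0, 0.03], [0, 0, 0.003, 0, 0, 0, 0.03], [0, 0, 0.002, 0, 0, 0, 0.03], [0, 0, 0.001, 0, 0, 0, 0.03], [0, 0, 0, 0, 0, 0, 0.03]]}}

```text
time_s: 10.0
tcp_pos: [503.8, 244.3, 298.8]
tool_rot: [0.707, 0.707, 0.0, 0.0]
force: [0.7, 0.3, -0.7]
grip_width: 46.0
grip_force: 41.2
```

```bash
cat > chk.py <<'E'
from h import *
import sys
o=telemetry.get_obs(); print(o["time_s"],o["tcp_pos"],o["force"],o["grip_width"])
for cam in("scene","top"):
    p=read_camera(cam)
    for n in sys.argv[1:]:
        for d in spot_point(p,"jar_"+n)[:1]: print(cam,n,round(d["score"],2),toworld(p,d["position"]).round(1))
E
python3 chk.py blue
```

```text
10.0 [503.77017091 244.34034687 298.80202345] [ 0.71438361  0.28021835 -0.73077648] 46.02849200586188
scene blue 0.51 [504.8 242.9  59.9]
top blue 0.41 [500.5 239.2  64.4]
```

Lower in small steps until contact.

>>> {"op": "carry_out", "data": {"deltas": [[0, 0, 0.001, 0, 0, 0, 0.03], [0, 0, 0.0005, 0, 0, 0, 0.03], [0, 0, 0.0005, 0, 0, 0, 0.03], [0, 0, 0, 0, 0, 0, 0.03]]}}

```text
time_s: 10.7
tcp_pos: [503.7, 244.3, 297.2]
tool_rot: [0.707, 0.707, 0.0, 0.0]
force: [-2.3, -0.9, 6.6]
grip_width: 46.2
grip_force: 42.0
```

>>> {"op": "carry_out", "data": {"deltas": [[0, 0, 0, 0, 0, 0, 0.05], [0, 0, 0, 0, 0, 0, 0.06], [0, 0, 0, 0, 0, 0, 0.075], [0, 0, 0, 0, 0, 0, 0.0854], [0, 0, 0, 0, 0, 0, 0.0854], [0, 0, -0.015, 0, 0, 0, 0.0854], [0, 0, -0.025, 0, 0, 0, 0.0854], [0, 0, -0.015, 0, 0, 0, 0.0854]]}}

```text
time_s: 11.7
tcp_pos: [503.9, 244.3, 353.9]
tool_rot: [0.707, 0.707, 0.001, 0.0]
force: [-0.7, 0.2, -0.1]
grip_width: 85.2
grip_force: 0.0
```

```bash
python3 chk.py blue
python3 - <<'E'
from h import *
p=read_camera("scene")
save({"frame":cv2.resize(p["frame"][130:250,140:400],None,fx=3,fy=3)},"s3")
E
```

```text
11.7 [503.85797381 244.341102   353.85641202] [-0.66417836  0.16890031 -0.10401136] 85.21901017101298
scene blue 0.85 [502.7 241.   60.1]
top blue 0.65 [503.5 240.3  64.2]
```

View pics/s3.png

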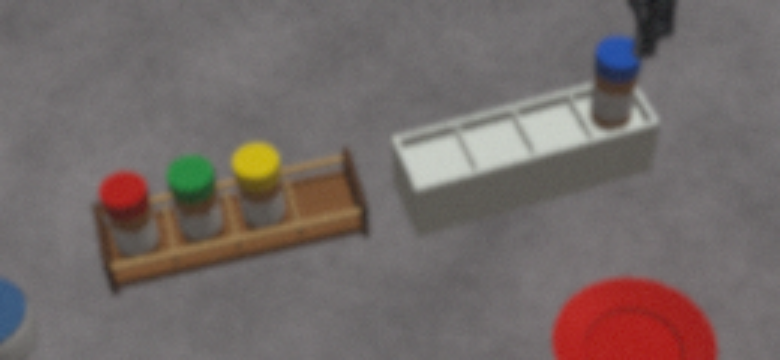

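Blue stands upright in the leftmost compartment (crop (612,85)). On to yellow.

>>> {"op": "carry_out", "data": {"deltas": [[-0.02, 0.0015, 0, 0, 0, 0, 0.0854], [-0.04, 0, 0, 0, 0, 0, 0.0854], [-0.05, 0, 0, 0, 0, 0, 0.0854], [-0.05, 0, 0, 0, 0, 0, 0.0854], [-0.05, 0, 0, 0, 0, 0, 0.0854], [-0.05, 0, 0, 0, 0, 0, 0.0854], [-0.05, 0, 0, 0, 0, 0, 0.0854], [-0.04, 0, 0, 0, 0, 0, 0.0854]]}}

```text
time_s: 12.95
tcp_pos: [504.4, -108.3, 351.3]
tool_rot: [0.708, 0.707, -0.0, -0.0]
force: [1.4, -0.4, 1.6]
grip_width: 85.4
grip_force: 0.0
```

>>> {"op": "carry_out", "data": {"deltas": [[-0.02, 0, 0, 0, 0, 0, 0.0854], [-0.008, 0, 0.01, 0, 0, 0, 0.0854], [0, 0, 0.02, 0, 0, 0, 0.0854], [0, 0, 0.02, 0, 0, 0, 0.0854], [0, 0, 0, 0, 0, 0, 0.0854], [0, 0, 0, 0, 0, 0, 0.0854]]}}

```text
time_s: 13.7
tcp_pos: [505.3, -133.2, 302.1]
tool_rot: [0.707, 0.707, 0.0, 0.0]
force: [-1.0, 0.3, 1.6]
grip_width: 85.4
grip_force: 0.0
```

```bash
python3 chk.py yellow
```

```text
13.7 [ 505.32486905 -133.21721013  302.0890726 ] [-0.95674908  0.28469679  1.64670094] 85.42325976917088
scene yellow 0.64 [ 509.4 -132.8   13.9]
```

>>> {"op": "carry_out", "data": {"deltas": [[0, 0, 0.01, 0, 0, 0, 0.0854], [0, 0, 0.015, 0, 0, 0, 0.0854], [0, 0, 0.015, 0, 0, 0, 0.0854], [0, 0, 0.009, 0, 0, 0, 0.0854], [0, 0, 0, 0, 0, 0, 0.07], [0, 0, 0, 0, 0, 0, 0.055], [0, 0, 0, 0, 0, 0, 0.045], [0, 0, 0, 0, 0, 0, 0.03]]}}

```text
time_s: 14.9
tcp_pos: [505.3, -133.8, 253.3]
tool_rot: [0.707, 0.707, 0.0, 0.0]
force: [-2.9, 0.2, 6.7]
grip_width: 45.9
grip_force: 40.3
```

>>> {"op": "carry_out", "data": {"deltas": [[0, 0, 0, 0, 0, 0, 0.03], [0, 0, 0, 0, 0, 0, 0.03], [0, 0, -0.01, 0, 0, 0, 0.03], [0, 0, -0.02, 0, 0, 0, 0.03], [0, 0, -0.025, 0, 0, 0, 0.03], [0, 0, -0.025, 0, 0, 0, 0.03], [0, 0, -0.015, 0, 0, 0, 0.03], [0, 0, 0, 0, 0, 0, 0.03]]}}

```text
time_s: 15.9
tcp_pos: [505.4, -133.8, 348.9]
tool_rot: [0.707, 0.707, 0.0, 0.001]
force: [0.2, 0.9, -2.3]
grip_width: 45.9
grip_force: 41.3
```

>>> {"op": "carry_out", "data": {"deltas": [[0.02, 0.003, 0, 0, 0, 0, 0.03], [0.04, 0, 0, 0, 0, 0, 0.03], [0.05, 0, 0, 0, 0, 0, 0.03], [0.05, 0, 0, 0, 0, 0, 0.03], [0.05, 0, 0, 0, 0, 0, 0.03], [0.05, 0, 0, 0, 0, 0, 0.03], [0.035, 0, 0, 0, 0, 0, 0.03], [0.015, 0, 0, 0, 0, 0, 0.03]]}}

```text
time_s: 16.9
tcp_pos: [507.9, 177.8, 347.0]
tool_rot: [0.706, 0.708, -0.0, -0.0]
force: [0.1, -0.9, -2.4]
grip_width: 45.7
grip_force: 41.3
```

>>> {"op": "carry_out", "data": {"deltas": [[0.0021, 0, 0, 0, 0, 0, 0.03], [0, 0, 0.005, 0, 0, 0, 0.03], [0, 0, 0.015, 0, 0, 0, 0.03], [0, 0, 0.015, 0, 0, 0, 0.03], [0, 0, 0.008, 0, 0, 0, 0.03], [0, 0, 0.004, 0, 0, 0, 0.03], [0, 0, 0.002, 0, 0, 0, 0.03], [0, 0, 0, 0, 0, 0, 0.03]]}}

```text
time_s: 17.9
tcp_pos: [508.3, 178.3, 298.9]
tool_rot: [0.707, 0.707, 0.0, 0.0]
force: [0.4, 0.2, -1.4]
grip_width: 45.7
grip_force: 41.3
```

>>> {"op": "carry_out", "data": {"deltas": [[0, 0, 0.001, 0, 0, 0, 0.03], [0, 0, 0.0005, 0, 0, 0, 0.03], [0, 0, 0, 0, 0, 0, 0.03]]}}

```text
time_s: 18.27
tcp_pos: [508.3, 178.5, 297.4]
tool_rot: [0.707, 0.707, 0.0, 0.0]
force: [-0.7, 0.2, 2.0]
grip_width: 46.2
grip_force: 41.6
```

Contact. A touch more, then release.

>>> {"op": "carry_out", "data": {"deltas": [[0, 0, 0.0003, 0, 0, 0, 0.03], [0, 0, 0, 0, 0, 0, 0.05], [0, 0, 0, 0, 0, 0, 0.06], [0, 0, 0, 0, 0, 0, 0.075], [0, 0, 0, 0, 0, 0, 0.0854], [0, 0, 0, 0, 0, 0, 0.0854], [0, 0, -0.015, 0, 0, 0, 0.0854], [0, 0, -0.04, 0, 0, 0, 0.0854]]}}

```text
time_s: 19.27
tcp_pos: [507.8, 178.3, 351.3]
tool_rot: [0.707, 0.707, -0.001, -0.001]
force: [0.7, 0.2, 0.4]
grip_width: 85.7
grip_force: 0.0
```

```bash
python3 chk.py blue yellow green
```

```text
19.275 [507.84460969 178.28097094 351.28364459] [0.73688578 0.225847   0.36289497] 85.69582377673322
scene blue 0.94 [504.1 240.4  56.9]
scene yellow 0.85 [513.3 178.3  57.3]
scene green 0.95 [ 501.5 -196.4   15.2]
top yellow 0.51 [508.2 177.5  60.4]
top green 0.56 [ 500.8 -197.7   16.8]
```

>>> {"op": "carry_out", "data": {"deltas": [[-0.02, -0.0043, 0, 0, 0, 0, 0.0854], [-0.04, 0, 0, 0, 0, 0, 0.0854], [-0.05, 0, 0, 0, 0, 0, 0.0854], [-0.05, 0, 0, 0, 0, 0, 0.0854], [-0.05, 0, 0, 0, 0, 0, 0.0854], [-0.05, 0, 0, 0, 0, 0, 0.0854], [-0.05, 0, 0, 0, 0, 0, 0.0854], [-0.04, 0, 0, 0, 0, 0, 0.0854]]}}

```text
time_s: 20.68
tcp_pos: [502.8, -174.1, 351.6]
tool_rot: [0.708, 0.707, -0.0, -0.0]
force: [0.1, 0.9, -0.4]
grip_width: 85.3
grip_force: 0.0
```

>>> {"op": "carry_out", "data": {"deltas": [[-0.02, 0, 0, 0, 0, 0, 0.0854], [-0.0069, 0, 0.01, 0, 0, 0, 0.0854], [0, 0, 0.02, 0, 0, 0, 0.0854], [0, 0, 0.02, 0, 0, 0, 0.0854], [0, 0, 0, 0, 0, 0, 0.0854], [0, 0, 0, 0, 0, 0, 0.0854]]}}

```text
time_s: 21.42
tcp_pos: [504.0, -198.0, 302.3]
tool_rot: [0.707, 0.707, 0.0, 0.0]
force: [0.0, 0.1, 0.2]
grip_width: 85.3
grip_force: 0.0
```

>>> {"op": "carry_out", "data": {"deltas": [[0, 0, 0.01, 0, 0, 0, 0.0854], [0, 0, 0.015, 0, 0, 0, 0.0854], [0, 0, 0.015, 0, 0, 0, 0.0854], [0, 0, 0.009, 0, 0, 0, 0.0854], [0, 0, 0, 0, 0, 0, 0.07], [0, 0, 0, 0, 0, 0, 0.055], [0, 0, 0, 0, 0, 0, 0.045], [0, 0, 0, 0, 0, 0, 0.03]]}}

```text
time_s: 22.42
tcp_pos: [504.0, -198.6, 253.6]
tool_rot: [0.707, 0.707, 0.0, 0.001]
force: [-2.0, 0.9, 7.3]
grip_width: 45.7
grip_force: 40.2
```

>>> {"op": "carry_out", "data": {"deltas": [[0, 0, 0, 0, 0, 0, 0.03], [0, 0, 0, 0, 0, 0, 0.03], [0, 0, -0.01, 0, 0, 0, 0.03], [0, 0, -0.02, 0, 0, 0, 0.03], [0, 0, -0.025, 0, 0, 0, 0.03], [0, 0, -0.025, 0, 0, 0, 0.03], [0, 0, -0.015, 0, 0, 0, 0.03], [0, 0, 0, 0, 0, 0, 0.03]]}}

```text
time_s: 23.42
tcp_pos: [504.1, -198.6, 349.1]
tool_rot: [0.707, 0.707, 0.0, 0.001]
force: [-0.3, 0.3, -1.8]
grip_width: 45.8
grip_force: 41.3
```

>>> {"op": "carry_out", "data": {"deltas": [[0.02, 0.0037, 0, 0, 0, 0, 0.03], [0.04, 0.005, 0, 0, 0, 0, 0.03], [0.05, 0, 0, 0, 0, 0, 0.03], [0.05, 0, 0, 0, 0, 0, 0.03], [0.05, 0, 0, 0, 0, 0, 0.03], [0.05, 0, 0, 0, 0, 0, 0.03], [0.035, 0, 0, 0, 0, 0, 0.03], [0.015, 0, 0, 0, 0, 0, 0.03]]}}

```text
time_s: 24.42
tcp_pos: [511.9, 113.9, 347.3]
tool_rot: [0.706, 0.708, -0.0, -0.0]
force: [0.7, -1.0, -1.1]
grip_width: 46.1
grip_force: 41.3
```

>>> {"op": "carry_out", "data": {"deltas": [[0.0031, 0, 0, 0, 0, 0, 0.03], [0, 0, 0.005, 0, 0, 0, 0.03], [0, 0, 0.015, 0, 0, 0, 0.03], [0, 0, 0.015, 0, 0, 0, 0.03], [0, 0, 0.008, 0, 0, 0, 0.03], [0, 0, 0.004, 0, 0, 0, 0.03], [0, 0, 0.002, 0, 0, 0, 0.03], [0, 0, 0, 0, 0, 0, 0.03]]}}

```text
time_s: 25.42
tcp_pos: [512.7, 114.5, 299.1]
tool_rot: [0.707, 0.707, 0.0, 0.0]
force: [-0.1, 0.7, -1.3]
grip_width: 46.0
grip_force: 41.3
```

>>> {"op": "carry_out", "data": {"deltas": [[0, 0, 0.001, 0, 0, 0, 0.03], [0, 0, 0.0005, 0, 0, 0, 0.03], [0, 0, 0.0003, 0, 0, 0, 0.03], [0, 0, 0, 0, 0, 0, 0.03]]}}

```text
time_s: 25.92
tcp_pos: [512.7, 114.7, 297.6]
tool_rot: [0.707, 0.707, 0.0, 0.0]
force: [-2.7, -0.1, 6.5]
grip_width: 45.9
grip_force: 42.0
```

>>> {"op": "carry_out", "data": {"deltas": [[0, 0, 0, 0, 0, 0, 0.05], [0, 0, 0, 0, 0, 0, 0.06], [0, 0, 0, 0, 0, 0, 0.075], [0, 0, 0, 0, 0, 0, 0.0854], [0, 0, 0, 0, 0, 0, 0.0854], [0, 0, -0.015, 0, 0, 0, 0.0854], [0, 0, -0.04, 0, 0, 0, 0.0854], [0, 0, 0, 0, 0, 0, 0.0854]]}}

```text
time_s: 26.92
tcp_pos: [513.2, 114.6, 354.4]
tool_rot: [0.707, 0.707, 0.002, 0.001]
force: [0.7, -0.9, 0.3]
grip_width: 85.4
grip_force: 0.0
```

>>> {"op": "carry_out", "data": {"deltas": [[-0.02, -0.0057, 0, 0, 0, 0, 0.0854], [-0.04, 0, 0, 0, 0, 0, 0.0854], [-0.05, 0, 0, 0, 0, 0, 0.0854], [-0.05, 0, 0, 0, 0, 0, 0.0854], [-0.05, 0, 0, 0, 0, 0, 0.0854], [-0.05, 0, 0, 0, 0, 0, 0.0854], [-0.05, 0, 0, 0, 0, 0, 0.0854], [-0.04, 0, 0, 0, 0, 0, 0.0854]]}}

```text
time_s: 27.92
tcp_pos: [506.6, -237.3, 351.3]
tool_rot: [0.707, 0.707, -0.0, -0.0]
force: [0.5, -0.1, -1.1]
grip_width: 85.0
grip_force: 0.0
```

>>> {"op": "carry_out", "data": {"deltas": [[-0.02, 0, 0, 0, 0, 0, 0.0854], [-0.0095, 0, 0.01, 0, 0, 0, 0.0854], [0, 0, 0.02, 0, 0, 0, 0.0854], [0, 0, 0.02, 0, 0, 0, 0.0854], [0, 0, 0, 0, 0, 0, 0.0854], [0, 0, 0, 0, 0, 0, 0.0854]]}}

```text
time_s: 28.68
tcp_pos: [507.1, -264.3, 302.5]
tool_rot: [0.707, 0.707, 0.0, 0.0]
force: [-0.0, -0.3, 0.0]
grip_width: 85.9
grip_force: 0.0
```

```bash
python3 chk.py blue yellow green red
python3 - <<'E'
from h import *
p=read_camera("scene")
save({"frame":cv2.resize(p["frame"][130:250,140:400],None,fx=3,fy=3)},"s4")
E
```

```text
28.675 [ 507.08806765 -264.34739551  302.52292004] [-0.01269532 -0.3311934   0.02572188] 85.91502139586596
scene blue 0.73 [502.3 241.8  57.4]
scene green 0.75 [512.5 117.3  59.2]
scene red 0.8 [ 509.4 -271.6   19.2]
top blue 0.5 [499.9 240.   63.1]
top yellow 0.58 [510.8 176.1  62.5]
top green 0.79 [512.8 115.3  63.8]
top red 0.39 [ 506.8 -268.4   12.3]
```

View pics/s4.png

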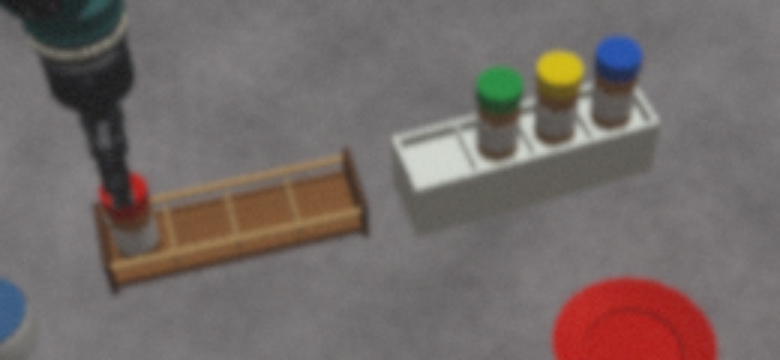

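Blue, yellow and green stand in white compartments 1–3 (crop (617,80), (560,95), (500,110)), and the gripper is over red (125,190). Grasping it.

>>> {"op": "carry_out", "data": {"deltas": [[-0.0005, 0, 0.01, 0, 0, 0, 0.0854], [0, 0, 0.015, 0, 0, 0, 0.0854], [0, 0, 0.015, 0, 0, 0, 0.0854], [0, 0, 0.009, 0, 0, 0, 0.0854], [0, 0, 0, 0, 0, 0, 0.07], [0, 0, 0, 0, 0, 0, 0.055], [0, 0, 0, 0, 0, 0, 0.045], [0, 0, 0, 0, 0, 0, 0.03]]}}

```text
time_s: 30.22
tcp_pos: [507.0, -265.5, 253.7]
tool_rot: [0.707, 0.707, 0.0, 0.0]
force: [-1.6, 0.5, 7.0]
grip_width: 45.8
grip_force: 40.4
```

>>> {"op": "carry_out", "data": {"deltas": [[0, 0, 0, 0, 0, 0, 0.03], [0, 0, 0, 0, 0, 0, 0.03], [0, 0, -0.01, 0, 0, 0, 0.03], [0, 0, -0.02, 0, 0, 0, 0.03], [0, 0, -0.025, 0, 0, 0, 0.03], [0, 0, -0.025, 0, 0, 0, 0.03], [0, 0, -0.015, 0, 0, 0, 0.03], [0, 0, 0, 0, 0, 0, 0.03]]}}

```text
time_s: 31.22
tcp_pos: [507.1, -265.5, 349.3]
tool_rot: [0.707, 0.707, 0.0, 0.001]
force: [-0.0, -0.7, -1.6]
grip_width: 46.2
grip_force: 41.2
```

>>> {"op": "carry_out", "data": {"deltas": [[0.02, 0.005, 0, 0, 0, 0, 0.03], [0.04, 0.0052, 0, 0, 0, 0, 0.03], [0.05, 0, 0, 0, 0, 0, 0.03], [0.05, 0, 0, 0, 0, 0, 0.03], [0.05, 0, 0, 0, 0, 0, 0.03], [0.05, 0, 0, 0, 0, 0, 0.03], [0.035, 0, 0, 0, 0, 0, 0.03], [0.015, 0, 0, 0, 0, 0, 0.03]]}}

```text
time_s: 32.22
tcp_pos: [516.5, 47.0, 347.5]
tool_rot: [0.706, 0.708, -0.0, -0.001]
force: [-0.3, 0.3, -1.9]
grip_width: 46.2
grip_force: 41.2
```

>>> {"op": "carry_out", "data": {"deltas": [[0.0061, 0, 0, 0, 0, 0, 0.03], [0, 0, 0.005, 0, 0, 0, 0.03], [0, 0, 0.015, 0, 0, 0, 0.03], [0, 0, 0.015, 0, 0, 0, 0.03], [0, 0, 0.008, 0, 0, 0, 0.03], [0, 0, 0.004, 0, 0, 0, 0.03], [0, 0, 0.002, 0, 0, 0, 0.03], [0, 0, 0, 0, 0, 0, 0.03]]}}

```text
time_s: 33.22
tcp_pos: [517.2, 50.6, 299.3]
tool_rot: [0.707, 0.707, 0.0, 0.0]
force: [0.8, 0.3, -1.3]
grip_width: 45.6
grip_force: 41.2
```

>>> {"op": "carry_out", "data": {"deltas": [[0, 0, 0.001, 0, 0, 0, 0.03], [0, 0, 0.0005, 0, 0, 0, 0.03], [0, 0, 0.0003, 0, 0, 0, 0.03], [0, 0, 0, 0, 0, 0, 0.03]]}}

```text
time_s: 33.72
tcp_pos: [517.1, 50.7, 297.7]
tool_rot: [0.707, 0.707, 0.0, 0.0]
force: [-1.6, 0.4, 4.9]
grip_width: 46.1
grip_force: 41.9
```

>>> {"op": "carry_out", "data": {"deltas": [[0, 0, 0, 0, 0, 0, 0.05], [0, 0, 0, 0, 0, 0, 0.06], [0, 0, 0, 0, 0, 0, 0.075], [0, 0, 0, 0, 0, 0, 0.0854], [0, 0, 0, 0, 0, 0, 0.0854], [0, 0, -0.015, 0, 0, 0, 0.0854], [0, 0, -0.03, 0, 0, 0, 0.0854], [0, 0, -0.03, 0, 0, 0, 0.0854]]}}

```text
time_s: 34.72
tcp_pos: [517.0, 50.7, 373.1]
tool_rot: [0.707, 0.707, -0.0, -0.0]
force: [0.2, 0.9, 0.1]
grip_width: 85.8
grip_force: 0.0
```

>>> {"op": "carry_out", "data": {"deltas": [[-0.02, 0, -0.02, 0, 0, 0, 0.0854], [-0.04, 0, 0, 0, 0, 0, 0.0854], [-0.04, 0, 0, 0, 0, 0, 0.0854], [-0.04, 0, 0, 0, 0, 0, 0.0854], [-0.02, 0, 0, 0, 0, 0, 0.0854], [0, 0, 0, 0, 0, 0, 0.0854], [0, 0, 0, 0, 0, 0, 0.0854]]}}

```text
time_s: 35.6
tcp_pos: [517.1, -108.5, 392.3]
tool_rot: [0.707, 0.707, 0.0, -0.0]
force: [0.3, -0.1, 0.8]
grip_width: 85.5
grip_force: 0.0
```

Run:
```python
from h import *
p=read_camera("scene"); save(p,"s5")
p=read_camera("top"); w=cloud(p); x,y,z=w[...,0],w[...,1],w[...,2]
for n,c in dict(blue=(504,242),yellow=(508,178),green=(513,115),red=(517,51)).items():
    m=(np.hypot(x-c[0],y-c[1])<31)&(z>148)&(z<163); q=w[m][:,:2].astype(np.float32)
    print(n,m.sum(),np.median(w[m][:,2]).round(1),w[m][:,2].std().round(1),q.mean(0))
for n in "salt_shaker pot plate tongs".split():
    for d in spot_point(p,n)[:1]: print(n,toworld(p,d["position"]).round(0))
```

```text
blue 213 154.7 2.5 [503.69342 241.72232]
yellow 211 154.6 2.3 [508.17505 177.68448]
green 208 154.6 2.5 [511.54065 114.24633]
red 208 154.3 2.4 [515.81177   50.921318]
salt_shaker [599. 444.  -0.]
pot [ 579. -420.    2.]
plate [753. 180.  -0.]
tongs [ 744. -171.    3.]
```

View pics/s5.png

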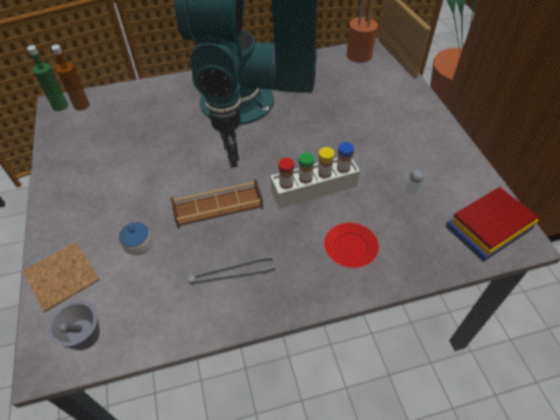

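All four jars stand upright in the white rack: (346,152) blue, (327,157) yellow, (306,162) green, (287,167) red. Cap tops are at about 155 mm, as expected. The wooden rack is empty, the other things are unmoved, and the arm is clear.

```bash
python3 -c "
from cell import finish_job; print(finish_job())"
```

```text
the job is handed in; nothing more can be done
None
```

The job is handed in: all four jars stand upright in the white rack in their original left-to-right order (blue, yellow, green, red), after about 36 s, with the salt shaker, pot, plate and tongs unmoved.

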